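# Stow the viewer's objective lenses in their canisters

### The arm

A 6-joint arm with a two-finger parallel gripper is mounted at the origin on the work surface. World frame = base frame: x ahead of the robot, y to its left, z up, the work surface at z = 0. Lengths are in m, angles in rad, forces in N, time in s.
With the tool pointing down it reaches from about 0.3 to 0.85 m from the base axis. Payload 4.2 kg.
Tool frame: the origin (TCP) lies at the very end of the fingers, on their centre line; the grasp point (between the pads) lies bot.grip_point_offset behind it (bot.grip_point_offset is the distance from the TCP to the grasp point, in m); y points along the fingers, x is the direction in which the jaws open and shut, and the axes are right-handed (so a half turn about y gives the same grasp; the last joint's range is limited). The gripper opens to 91 mm and grips with 3 to 60 N. Pads are 32 mm wide; open, the fingers measure 118 mm over their backs; the gripper's body (76 mm by 178 mm) begins 60 mm behind the grasp point.
Start: joints at [1.169, 0.32, 1.565, -0, 1.257, -0.02], TCP at [0.214, 0.534, 0.214] pointing down, gripper open.
Joint ranges: [-3.11, 3.11], [-0.84, 2.01], [0.21, 2.61], [-1.34, 4.49], [0.05, 2.63], [-2.56, 2.56]. Speed limits (rad/s): [2.57, 2.57, 3.14, 3.14, 3.14, 3.14].

### API

Orientations are given as a unit quaternion [x, y, z, w].
In Python, from cell import bot gives the robot as it stands. Calls block until the motion is done:
- bot.reach(position, orientation): joint-space move of the TCP to a pose.
- bot.line_to(position, attitude=None, rate=0.15, until_force=None): straight line of the TCP; attitude=None keeps the orientation; rate is the mean speed in m/s. With until_force (N) it stops when the force on the tool has changed by that much, and returns True; else False.
- bot.movej(angles): joint-space move.
- bot.open_gripper() and bot.gripper_close(strength=None): open the fingers fully, or close them until they stop; strength is the grip in N (None keeps the last).
- bot.dwell(seconds).
- bot.inverse_kinematics(position, orientation): joint angles nearest the present ones, or None.
- bot.state(): the state.
- bot.capture(name): name is "side" or "top" or "wrist"; returns the picture (384x512x3 uint8, red, green, blue); there is no depth.
- bot.calibration(name): a dict with "fovy" (degrees; the focal length in pixels is half the picture's height over the tangent of half this angle, whatever the lens; pixels are square), "cx", "cy" (the principal point, pixels), "cam_to_world" (4x4, takes a point from camera to world coordinates). Camera axes: x right, y up, looking along -z (the intrinsics and any distortion apply to the point x, -y, -z); pixel columns grow to the right and rows downward; lengths in m; the calibration is good to about 2 mm. A picture is of the moment at which its call begins: read the wrist's pose just before it. calibration takes no time and is no camera call; for the wrist camera it gives the pose at the moment of the call.
A pose or a line that the arm cannot do raises bot.PlanningError and nothing moves.
- bot.finish_job(): hands the job in, once; it reports no verdict.
The state is a dict: "t": time; "joint_positions": joint angles; "dq": joint speeds; "joint_efforts": joint torques, N m; "tcp_pos": TCP position; "eef_rot": TCP orientation; "wrist_force": force on the tool from outside, world axes, zero at the start; "torque": the same for the moment, N m; "width": finger opening in m.
Only numpy, scipy, OpenCV 4.12 (cv2) and the standard library are available. Lean on these libraries where they do the work, as an engineer would, in place of code of your own. Each camera call takes 0.05 s, during which the arm holds its last target.

### The job

Put away the four tall objective lenses with coloured collars: stand each one upright, collar up, in the canister whose rim has the same colour. The canisters are packed to different unknown levels, so lower each lens gently until you feel it stand on the packing before letting go, never drop it in; leave the two short eyepieces where they are.

Things in the scene. Friction and masses are not known exactly. Their poses are not given: they have to be found in the camera images.
- lens_red_center (a point): Objective lens with a red collar: an upright black cylinder, 38 mm across and 105 mm tall, loose, about 0.14 to 0.24 kg, standing on the bench. The top 30 mm of the barrel and the ring of its top face are red, the bottom 30 mm is a steel foot 34 mm across. The point is its centre, 52.5 mm above its flat foot; z along the barrel, up.
- can_red: Opaque dark grey round storage canister with a red rim, open at the top, fast on the bench. Outside 68 mm across, inside 58 mm (wall 5 mm), rim 75 mm above the bench. Its origin is the centre of its underside, on the bench; z up. Inside it is packed with hard flat black spacer discs to an unknown level: their top lies somewhere from 15 to 37 mm above the bench, different in every canister, so a standing lens sticks out 45 to 67 mm above the rim.
- lens_yellow_center (a point): Objective lens with a yellow collar: an upright black cylinder, 38 mm across and 105 mm tall, loose, about 0.14 to 0.24 kg, standing on the bench. The top 30 mm of the barrel and the ring of its top face are yellow, the bottom 30 mm is a steel foot 34 mm across. The point is its centre, 52.5 mm above its flat foot; z along the barrel, up.
- can_yellow: Opaque dark grey round storage canister with a yellow rim, open at the top, fast on the bench. Outside 68 mm across, inside 58 mm (wall 5 mm), rim 75 mm above the bench. Its origin is the centre of its underside, on the bench; z up. Inside it is packed with hard flat black spacer discs to an unknown level: their top lies somewhere from 15 to 37 mm above the bench, different in every canister, so a standing lens sticks out 45 to 67 mm above the rim.
- lens_green_center (a point): Objective lens with a green collar: an upright black cylinder, 38 mm across and 105 mm tall, loose, about 0.14 to 0.24 kg, standing on the bench. The top 30 mm of the barrel and the ring of its top face are green, the bottom 30 mm is a steel foot 34 mm across. The point is its centre, 52.5 mm above its flat foot; z along the barrel, up.
- can_green: Opaque dark grey round storage canister with a green rim, open at the top, fast on the bench. Outside 68 mm across, inside 58 mm (wall 5 mm), rim 75 mm above the bench. Its origin is the centre of its underside, on the bench; z up. Inside it is packed with hard flat black spacer discs to an unknown level: their top lies somewhere from 15 to 37 mm above the bench, different in every canister, so a standing lens sticks out 45 to 67 mm above the rim.
- lens_white_center (a point): Objective lens with a white collar: an upright black cylinder, 38 mm across and 105 mm tall, loose, about 0.14 to 0.24 kg, standing on the bench. The top 30 mm of the barrel and the ring of its top face are white, the bottom 30 mm is a steel foot 34 mm across. The point is its centre, 52.5 mm above its flat foot; z along the barrel, up.
- can_white: Opaque dark grey round storage canister with a white rim, open at the top, fast on the bench. Outside 68 mm across, inside 58 mm (wall 5 mm), rim 75 mm above the bench. Its origin is the centre of its underside, on the bench; z up. Inside it is packed with hard flat black spacer discs to an unknown level: their top lies somewhere from 15 to 37 mm above the bench, different in every canister, so a standing lens sticks out 45 to 67 mm above the rim.
- eyepiece_a_center (a point): Short eyepiece without any coloured collar, loose, standing on the far side of the work: silver below, black rubber above, 42 mm across, 45 mm tall; it stays where it is. The point is its centre, 22.5 mm above the bench.
- eyepiece_b_center (a point): Short eyepiece without any coloured collar, loose, standing on the far side of the work: silver below, black rubber above, 42 mm across, 45 mm tall; it stays where it is. The point is its centre, 22.5 mm above the bench.
There are look-alikes about, which are no part of the job. Leave any blue or orange look-alike of the can_yellow alone.

How it is judged:
At the end, for the whole second after the job is handed in: Every lens stands in the canister of its own colour: centre within 14 mm of the canister's axis and 60 to 98 mm above the bench, upright within 0.12 rad, at rest (below 0.02 m/s) and released; both eyepieces within 20 mm of where they started (horizontal distance between lens_red_center and can_red below 0.014 m and z of lens_red_center in the frame of can_red between 0.06 and 0.098 m and angle between each of lens_red_center, lens_yellow_center, lens_green_center, lens_white_center's own z axis and vertical below 0.12 rad and linear speed of each of lens_red, lens_yellow, lens_green, lens_white below 0.02 m/s and horizontal distance between lens_yellow_center and can_yellow below 0.014 m and z of lens_yellow_center in the frame of can_yellow between 0.06 and 0.098 m and horizontal distance between lens_green_center and can_green below 0.014 m and z of lens_green_center in the frame of can_green between 0.06 and 0.098 m and horizontal distance between lens_white_center and can_white below 0.014 m and z of lens_white_center in the frame of can_white between 0.06 and 0.098 m and not (distance of eyepiece_a_center from where it was at the start of the episode above 0.02 m) and not (distance of eyepiece_b_center from where it was at the start of the episode above 0.02 m)); the robot touches nothing.
It fails at once if a lens is dropped into its canister (moves faster than 0.4 m/s inside it) ((horizontal distance between lens_red_center and can_red below 0.03 m and z of lens_red_center in the frame of can_red below 0.125 m and linear speed of lens_red above 0.4 m/s) or (horizontal distance between lens_yellow_center and can_yellow below 0.03 m and z of lens_yellow_center in the frame of can_yellow below 0.125 m and linear speed of lens_yellow above 0.4 m/s) or (horizontal distance between lens_green_center and can_green below 0.03 m and z of lens_green_center in the frame of can_green below 0.125 m and linear speed of lens_green above 0.4 m/s) or (horizontal distance between lens_white_center and can_white below 0.03 m and z of lens_white_center in the frame of can_white below 0.125 m and linear speed of lens_white above 0.4 m/s)).
It fails at once if an eyepiece is disturbed (moved more than 20 mm) (distance of any of eyepiece_a_center, eyepiece_b_center from where it was at the start of the episode above 0.02 m).
It also fails if it takes over 106 s, if anything falls off the work surface, if the arm or the gripper's body presses on something with over 40 N, if the wrist force passes 120 N, or if a joint passes its speed limit or range.

## Working session

There is one attempt and no reset: what is moved stays moved. The work goes in short steps, each a Python script; the robot and the scene stay as the last script left them, time stands still between calls to the robot, and variables do not carry over. Pictures are saved under pics/ and viewed, and the job is handed in when it is done.

```bash
ls; mkdir -p pics; python3 - <<'E'
from cell import bot
import cv2,numpy as np
print(bot.state()); print(bot.grip_point_offset)
for n in ["side","top","wrist"]:
    print(n,bot.calibration(n))
    im=bot.capture(n); cv2.imwrite(f"pics/{n}0.png",im[:,:,::-1])
E
```

```text
pics
{'t': 0.0, 'joint_positions': array([ 1.16904060e+00,  3.20293870e-01,  1.56570206e+00, -1.36260396e-05,
        1.25741345e+00, -1.99747645e-02]), 'dq': array([-0.00116597,  0.00024036, -0.00099331,  0.00106832,  0.00058324,
       -0.00077812]), 'joint_efforts': array([ 4.29404081e-04, -4.12458658e+01, -2.31977355e+01,  7.28148501e-02,
        4.57077404e-02, -1.14919139e-04]), 'tcp_pos': array([0.21401443, 0.53312219, 0.21311023]), 'eef_rot': array([ 0.5861363 ,  0.39551558, -0.39658896, -0.58543049]), 'wrist_force': array([ 0.60623007, -0.10444075, -0.05583784]), 'torque': array([-0.00632519,  0.02179309,  0.01911517]), 'width': 0.09099179169423628}
0.0188
side {'fovy': 50.28146309727502, 'cx': 243.17153485757052, 'cy': 194.55560496754936, 'cam_to_world': array([[ 0.86056724,  0.36732296, -0.35284255,  0.27145579],
       [-0.50929656,  0.62928705, -0.58703903, -0.59917412],
       [ 0.00640634,  0.68488806,  0.72862014,  0.72523036],
       [ 0.        ,  0.        ,  0.        ,  1.        ]])}
top {'fovy': 50.722159054497254, 'cx': 253.24980090257108, 'cy': 191.79208327987672, 'cam_to_world': array([[ 0.09137617,  0.97132563, -0.21949243,  0.35750966],
       [-0.99579164,  0.08757099, -0.02702453, -0.0759317 ],
       [-0.00702845,  0.22103812,  0.97523984,  1.24618685],
       [ 0.        ,  0.        ,  0.        ,  1.        ]])}
wrist {'fovy': 70.00938104668168, 'cx': 255.11013836064203, 'cy': 192.5907223406231, 'cam_to_world': array([[ 0.37292478, -0.89142367, -0.25747028,  0.14023146],
       [ 0.9278607 ,  0.35789815,  0.10480185,  0.5631586 ],
       [-0.00127471, -0.27797976,  0.96058608,  0.38385351],
       [ 0.        ,  0.        ,  0.        ,  1.        ]])}
```

View pics/side0.png

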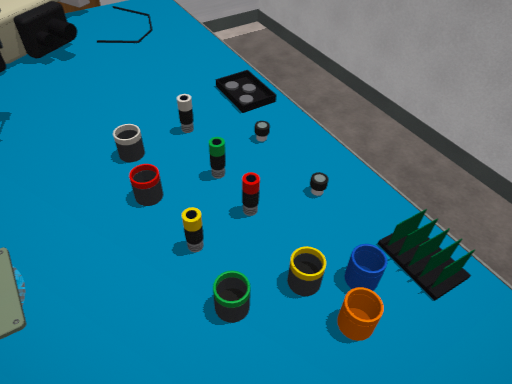

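View pics/top0.png

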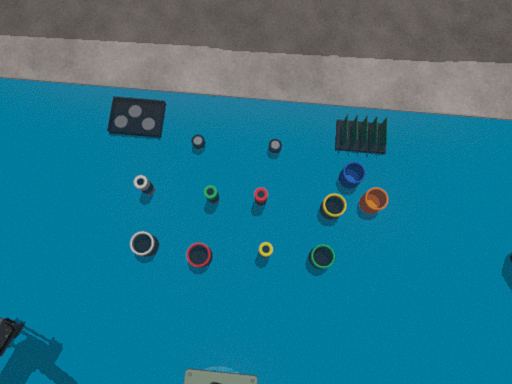

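View pics/wrist0.png

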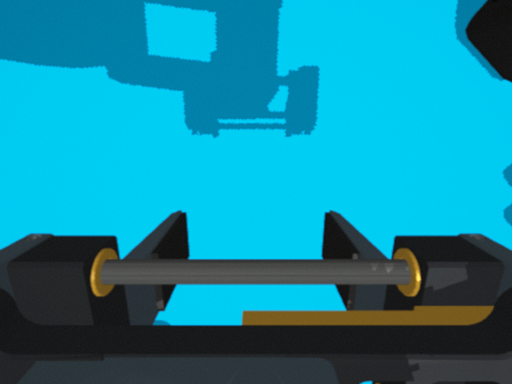

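```bash
cat > h.py <<'E'
import cv2,numpy as np
def ray(cal,u,v):
    f=192/np.tan(np.radians(cal["fovy"])/2)
    d=np.array([(u-cal["cx"])/f,-(v-cal["cy"])/f,-1.]); T=cal["cam_to_world"]
    return T[:3,3],T[:3,:3]@d
def plane(cal,u,v,z):
    o,d=ray(cal,u,v); return o+d*(z-o[2])/d[2]
def proj(cal,p):
    f=192/np.tan(np.radians(cal["fovy"])/2); T=cal["cam_to_world"]
    c=T[:3,:3].T@(np.array(p)-T[:3,3]); return cal["cx"]+f*c[0]/-c[2], cal["cy"]-f*c[1]/-c[2]
def masks(im):
    h=cv2.cvtColor(im,cv2.COLOR_RGB2HSV).astype(int); H,S,V=h[...,0],h[...,1],h[...,2]
    return dict(red=((H<8)|(H>172))&(S>150)&(V>80),yellow=(H>20)&(H<33)&(S>150)&(V>80),
      green=(H>50)&(H<80)&(S>120)&(V>60),white=(S<60)&(V>125))
E
python3 - <<'E'
from cell import bot
from h import *
for n in ["side","top"]:
    im=cv2.imread(f"pics/{n}0.png")[:,:,::-1].copy(); cal=bot.calibration(n)
    for c,m in masks(im).items():
        k,lab,st,ce=cv2.connectedComponentsWithStats(m.astype(np.uint8),connectivity=8)
        for i in range(1,k):
            x,y,w,h,a=st[i]
            if a<25 or w>45 or (n=="top" and (y<130 or y>300)): continue
            cs,hi=cv2.findContours((lab==i).astype(np.uint8),cv2.RETR_CCOMP,cv2.CHAIN_APPROX_NONE)
            s=f"{n} {c} bbox {x},{y},{w},{h} a{a}"
            for cc,hh in zip(cs,hi[0]):
                if len(cc)>=8:
                    M=cv2.moments(cc)
                    e=cv2.fitEllipse(cc); p=[plane(cal,*e[0],z)[:2].round(4) for z in (.075,.105)]
                    s+=f"\n    {'hole' if hh[3]>=0 else 'outer'} px {np.round(e[0],1)} ax {np.round(e[1],1)} rim {p[0]} lens {p[1]}"
            print(s)
im=cv2.imread("pics/top0.png")[125:280,120:400]; cv2.imwrite("pics/topcrop.png",cv2.resize(im,None,fx=2.8,fy=2.8,interpolation=0))
im=cv2.imread("pics/side0.png")[80:345,100:400]; cv2.imwrite("pics/sidecrop.png",cv2.resize(im,None,fx=2.2,fy=2.2,interpolation=0))
E
```

```text
side red bbox 129,164,31,25 a389
    outer px [144.2 176. ] ax [24.2 29.6] rim [0.4215 0.088 ] lens [0.4146 0.0563]
    hole px [144.2 175.6] ax [12.8 23.7] rim [0.4219 0.0893] lens [0.415  0.0576]
side red bbox 243,172,17,22 a260
    outer px [250.7 182.8] ax [16.8 22. ] rim [ 0.6194 -0.0525] lens [ 0.6033 -0.0778]
    hole px [250.7 178. ] ax [ 8.1 10.8] rim [ 0.6273 -0.0395] lens [ 0.6109 -0.0653]
side yellow bbox 182,207,20,24 a310
    outer px [191.6 218.9] ax [18.8 24. ] rim [ 0.4594 -0.0809] lens [ 0.4507 -0.1048]
    hole px [190.8 214.2] ax [ 9.6 11.4] rim [ 0.4634 -0.0685] lens [ 0.4546 -0.093 ]
side yellow bbox 290,247,36,34 a519
    outer px [307.5 263.3] ax [33.  35.5] rim [ 0.6005 -0.2896] lens [ 0.5853 -0.3039]
    hole px [307.5 263. ] ax [21.1 29.4] rim [ 0.601 -0.289] lens [ 0.5858 -0.3033]
side green bbox 209,137,16,20 a220
    outer px [216.4 146.2] ax [15.2 20.2] rim [0.6125 0.098 ] lens [0.5968 0.0658]
    hole px [216.1 141.4] ax [7.1 9.6] rim [0.6206 0.1144] lens [0.6045 0.0815]
side green bbox 431,239,31,18 a42
    outer px [445.6 248.1] ax [ 1.4 31.5] rim [ 
[... 2689 characters left out ...]
 px [322.8 255.9] ax [19.8 20.8] rim [ 0.4518 -0.2586] lens [ 0.4494 -0.2539]
top white bbox 194,137,8,7 a44
    outer px [197.5 140. ] ax [6.2 7.2] rim [0.7674 0.1411] lens [0.7569 0.1355]
top white bbox 272,141,7,7 a43
    outer px [274.9 144.1] ax [6.3 6.8] rim [ 0.7753 -0.0955] lens [ 0.7646 -0.095 ]
top white bbox 134,175,14,14 a99
    outer px [140.2 181.4] ax [12.1 13.3] rim [0.6225 0.296 ] lens [0.6158 0.2864]
    hole px [140.1 181.1] ax [8.  8.7] rim [0.6233 0.2963] lens [0.6165 0.2867]
top white bbox 130,231,24,24 a148
    outer px [141.4 242.8] ax [22.2 23.7] rim [0.4417 0.2645] lens [0.4396 0.2558]
    hole px [141.3 242.7] ax [19.8 21.2] rim [0.4419 0.2647] lens [0.4397 0.256 ]
```

View pics/topcrop.png

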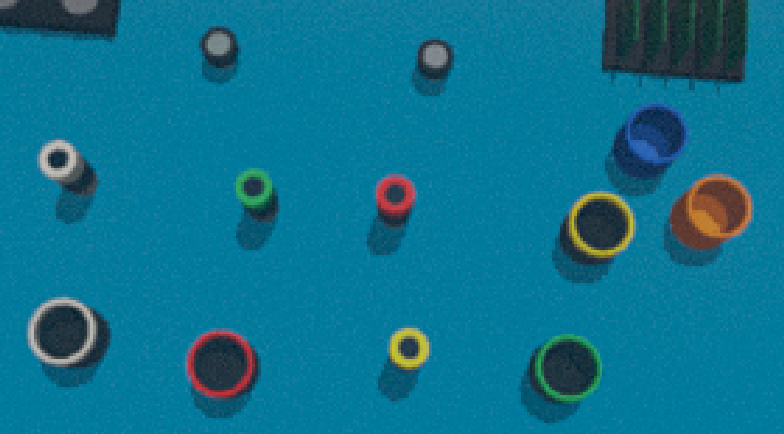

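View pics/sidecrop.png

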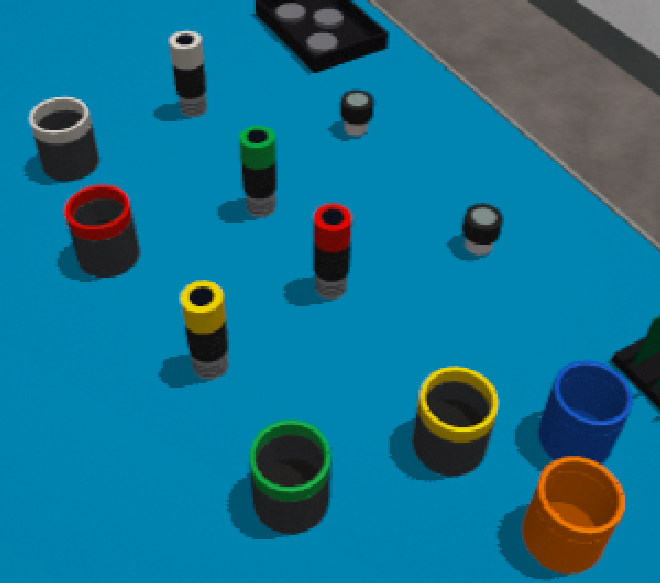

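Colour masks plus ellipse fits give the lens tops at z=0.105. The side and top views agree to about 2 mm:

| Lens | Top-view pixel (hole) |
|---|---|
| red | 260.6,193.7 |
| yellow | 265.6,248.6 |
| green | 209.9,191.1 |
| white | 140.1,181.1 |

Possible yellow canisters in the top view are the yellow rim with dark body (334,205), the blue one (353,174) and the orange one (375,199). In the enlarged crop only (334,205) has a dark grey body and a yellow rim, so that is can_yellow. I'll start with the yellow lens.

```bash
cat > job.py <<'E'
from cell import bot
from h import *
from scipy.spatial.transform import Rotation as R
L=dict(red=(.6108,-.0656),yellow=(.4549,-.0934),green=(.6048,.0812),white=(.6165,.2875))
C=dict(red=(.4236,.097),yellow=(.6038,-.2837),green=(.4517,-.258),white=(.4418,.2646))
GZ=.067
def quat(yaw):
    x=np.array([np.cos(yaw),np.sin(yaw),0]); y=np.array([0,0,-1.]); return R.from_matrix(np.c_[x,y,np.cross(x,y)]).as_quat()
def ori(p): return quat(np.arctan2(p[1],p[0])-np.pi/2)
def st(m):
    s=bot.state(); print(m,"t%.2f"%s["t"],"tcp",s["tcp_pos"].round(4),"w%.4f"%s["width"],"F",s["wrist_force"].round(2)); return s
def pick(c):
    p=L[c]; q=ori(p)
    bot.reach([*p,.22],q); bot.line_to([*p,GZ]); st("at")
    bot.gripper_close(40); s=st("closed"); assert .03<s["width"]<.045
    bot.line_to([*p,GZ+.16]); st("lifted")
E
python3 - <<'E'
from job import *
s=bot.state(); print(R.from_quat(s["eef_rot"]).as_matrix().round(3), np.arctan2(.534,.214))
for c in L:
    for p,z in ((L[c],GZ),(C[c],.08),(C[c],.23)):
        a=bot.inverse_kinematics([*p,z],ori(p)); print(c,z,None if a is None else a.round(2))
E
```

```text
[[ 0.373 -0.    -0.928]
 [ 0.928 -0.001  0.373]
 [-0.001 -1.    -0.   ]] 1.1896443719800938
red 0.067 [-0.13  0.5   1.67 -0.    0.97  1.55]
red 0.08 [ 0.2   0.24  2.06 -0.    0.83  1.54]
red 0.23 [ 0.2   0.09  1.83 -0.    1.23  1.54]
yellow 0.067 [-0.23  0.3   2.02 -0.    0.82  1.55]
yellow 0.08 [-0.46  0.56  1.52 -0.    1.06  1.55]
yellow 0.23 [-0.46  0.46  1.3  -0.    1.38  1.55]
green 0.067 [ 0.11  0.5   1.68 -0.    0.97  1.55]
green 0.08 [-0.54  0.36  1.88 -0.    0.9   1.55]
green 0.23 [-0.54  0.22  1.66 -0.    1.26  1.55]
white 0.067 [ 0.42  0.59  1.5  -0.    1.05  1.55]
white 0.08 [ 0.52  0.35  1.89 -0.    0.9   1.55]
white 0.23 [ 0.52  0.21  1.67 -0.    1.26  1.55]
```

```bash
sed -i 's|arctan2(p\[1\],p\[0\])-np.pi/2|arctan2(p[1],p[0])|' job.py
python3 - <<'E'
from job import *
for c in L:
    for p,z in ((L[c],GZ),(C[c],.08),(C[c],.23)):
        a=bot.inverse_kinematics([*p,z],ori(p)); assert a is not None and abs(a[5])<.5
pick("yellow")
im=bot.capture("wrist"); cv2.imwrite("pics/w1.png",im[:,:,::-1])
im=bot.capture("side"); cv2.imwrite("pics/s1.png",im[:,:,::-1])
E
```

```text
at t3.71 tcp [ 0.4556 -0.0935  0.0677] w0.0911 F [0.48 0.01 0.59]
closed t4.58 tcp [ 0.4549 -0.0934  0.067 ] w0.0375 F [ 0.73 -0.69 -0.36]
lifted t5.79 tcp [ 0.4542 -0.0932  0.226 ] w0.0371 F [-0.34  0.61 -1.5 ]
```

View pics/w1.png

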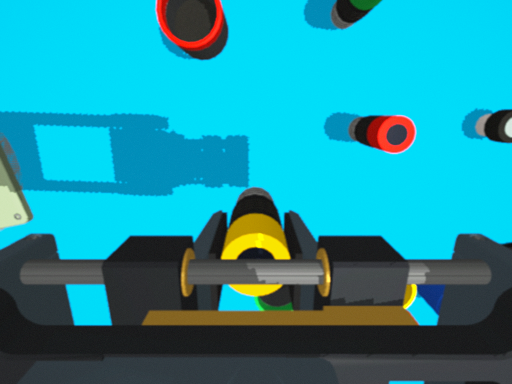

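View pics/s1.png

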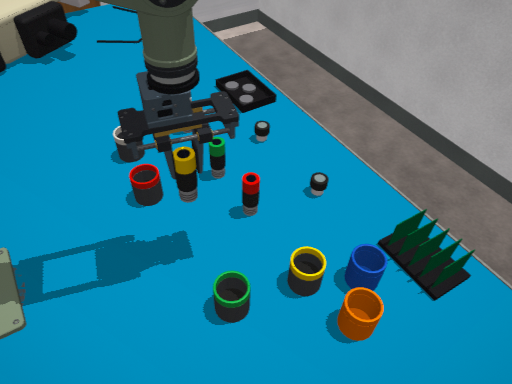

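Pictures: the yellow lens is held upright between the pads (wrist view ~255,240; side view ~186,175), with nothing else disturbed. Next I lower it into can_yellow.

```bash
cat >> job.py <<'E'
def place(c):
    p=C[c]; q=ori(p)
    bot.reach([*p,GZ+.16],q); bot.dwell(.2); st("above")
    early=bot.line_to([*p,GZ+.047],rate=.1,until_force=8); print("early",early)
    assert not early
    bot.dwell(.3); st("ready")
    hit=bot.line_to([*p,GZ+.010],rate=.012,until_force=3)
    s=st(f"hit {hit}"); print("packing ~%.1f mm"%((s["tcp_pos"][2]-GZ)*1000)); return hit
def release(c):
    bot.dwell(.3); s=st("settled"); bot.open_gripper(); st("opened")
    bot.line_to([*s["tcp_pos"][:2],GZ+.16]); st("up")
E
python3 - <<'E'
from job import *
print(place("yellow"))
E
```

```text
above t7.05 tcp [ 0.6035 -0.2824  0.2279] w0.0373 F [ 0.08  0.15 -0.66]
early False
ready t8.63 tcp [ 0.6039 -0.2838  0.1144] w0.0373 F [ 0.33 -0.68 -1.57]
hit True t10.17 tcp [ 0.6038 -0.2837  0.0979] w0.0373 F [-1.23 -0.07  4.49]
packing ~30.9 mm
True
```

```bash
python3 - <<'E'
from job import *
release("yellow"); pick("red")
im=bot.capture("side"); cv2.imwrite("pics/s2.png",im[:,:,::-1])
im=bot.capture("top"); cv2.imwrite("pics/t2.png",im[:,:,::-1])
E
```

```text
settled t10.47 tcp [ 0.6038 -0.2837  0.0979] w0.0375 F [-0.7   0.9   5.22]
opened t11.40 tcp [ 0.603  -0.2833  0.0966] w0.0914 F [-0.22  0.77  0.38]
up t12.42 tcp [ 0.6033 -0.2834  0.2259] w0.0913 F [ 0.01 -0.58 -0.37]
at t14.46 tcp [ 0.6116 -0.0659  0.0679] w0.0915 F [1.03 0.37 0.96]
closed t15.32 tcp [ 0.6107 -0.0656  0.0669] w0.0375 F [-0.28  0.71 -0.3 ]
lifted t16.54 tcp [ 0.6102 -0.0655  0.2259] w0.0377 F [ 0.03  0.82 -0.96]
```

View pics/s2.png

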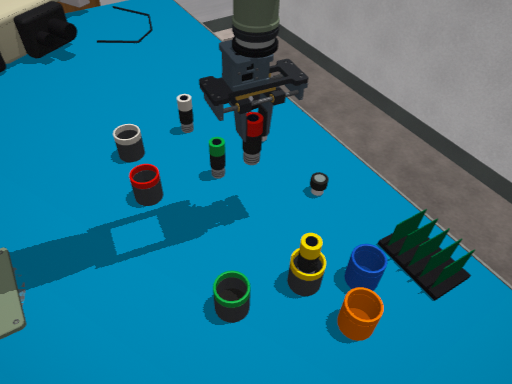

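View pics/t2.png

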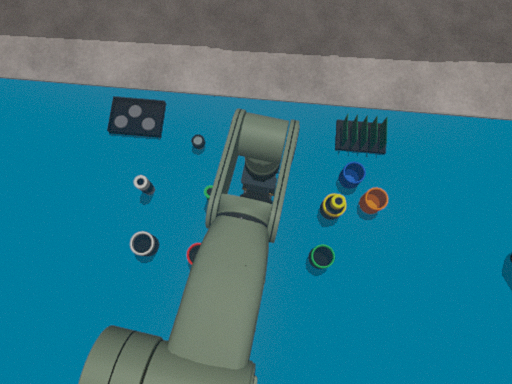

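The yellow lens stands upright in its canister (side view ~311,250) and the red lens is in hand (~253,140). Next: place red, then do green.

```bash
python3 - <<'E'
from job import *
assert place("red"); release("red"); pick("green")
assert place("green"); release("green"); pick("white")
im=bot.capture("side"); cv2.imwrite("pics/s3.png",im[:,:,::-1])
E
```

```text
above t17.82 tcp [0.4247 0.0965 0.2268] w0.0373 F [-0.1   0.39 -1.82]
early False
ready t19.40 tcp [0.4237 0.097  0.1143] w0.0377 F [-0.07  0.32 -1.22]
hit True t21.13 tcp [0.4236 0.097  0.0933] w0.0372 F [-0.77  0.13  4.63]
packing ~26.3 mm
settled t21.43 tcp [0.4236 0.097  0.0934] w0.0375 F [0.31 0.37 4.53]
opened t22.37 tcp [0.4227 0.0968 0.0926] w0.0910 F [0.91 0.14 0.52]
up t23.42 tcp [0.423  0.0969 0.2262] w0.0911 F [-0.76  0.1   0.5 ]
at t25.34 tcp [0.6055 0.0814 0.0681] w0.0911 F [-0.17  0.5   0.38]
closed t26.21 tcp [0.6047 0.0812 0.0669] w0.0376 F [ 0.33  0.73 -0.33]
lifted t27.43 tcp [0.6042 0.0811 0.2258] w0.0374 F [-0.14  0.27 -2.13]
above t29.02 tcp [ 0.4523 -0.2573  0.2269] w0.0375 F [-0.14  0.58 -2.75]
early False
ready t30.60 tcp [ 0.4518 -0.2581  0.1143] w0.0377 F [-0.02 -0.85 -2.36]
hit True t32.67 tcp [ 0.4517 -0.258   0.0863] w0.0375 F [0.27 0.54 4.6 ]
packing ~19.3 mm
settled t32.97 tcp [ 0.4517 -0.258   0.0863] w0.0374 F [ 0.82 -0.43  5.51]
opened t33.90 tcp [ 0.4508 -0.2574  0.0852] w0.0911 F [-0.37  0.24  0.36]
up t34.99 tcp [ 0.4511 -0.2577  0.226 ] w0.0913 F [-0.71  1.12  0.51]
at t38.21 tcp [0.6172 0.2878 0.0681] w0.0912 F [ 0.44  0.48 -0.09]
closed t39.08 tcp [0.6164 0.2875 0.0669] w0.0377 F [ 0.04 -0.48  0.38]
lifted t40.29 tcp [0.6159 0.2873 0.2257] w0.0375 F [ 0.96 -1.08 -1.88]
```

View pics/s3.png

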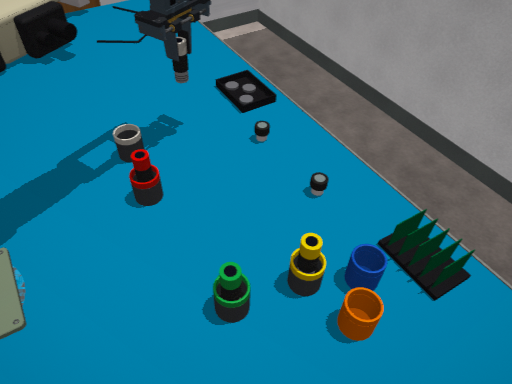

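Red (~141,160), green (~231,275) and yellow (~311,247) stand upright in their own canisters. The white lens is in hand (~181,58).

```bash
python3 - <<'E'
from job import *
assert place("white"); release("white")
bot.movej([1.169,.32,1.565,0,1.257,-.02]); bot.dwell(.3)
pk=dict(yellow=.0309,red=.0263,green=.0193,white=None)
for n in ["side","top"]:
    im=bot.capture(n); cv2.imwrite(f"pics/{n}4.png",im[:,:,::-1])
cv2.imwrite("pics/side4z.png",cv2.resize(cv2.imread("pics/side4.png")[80:345,100:400],None,fx=2.2,fy=2.2,interpolation=0))
cv2.imwrite("pics/top4z.png",cv2.resize(cv2.imread("pics/top4.png")[125:280,120:400],None,fx=2.8,fy=2.8,interpolation=0))
st("end")
E
```

```text
above t41.27 tcp [0.443  0.2649 0.2267] w0.0375 F [-0.37 -0.77 -2.06]
early False
ready t42.86 tcp [0.4419 0.2647 0.1143] w0.0380 F [-0.17  0.22 -1.58]
hit True t44.78 tcp [0.4418 0.2646 0.0892] w0.0372 F [0.47 0.64 5.78]
packing ~22.2 mm
settled t45.08 tcp [0.4418 0.2646 0.0892] w0.0374 F [0.51 0.08 5.68]
opened t46.02 tcp [0.4409 0.2641 0.0883] w0.0914 F [-0.74  0.47 -0.22]
up t47.09 tcp [0.4412 0.2643 0.226 ] w0.0912 F [-0.42 -0.16  0.1 ]
end t48.82 tcp [0.2146 0.5334 0.2137] w0.0912 F [ 0.36 -0.84  0.01]
```

View pics/side4z.png

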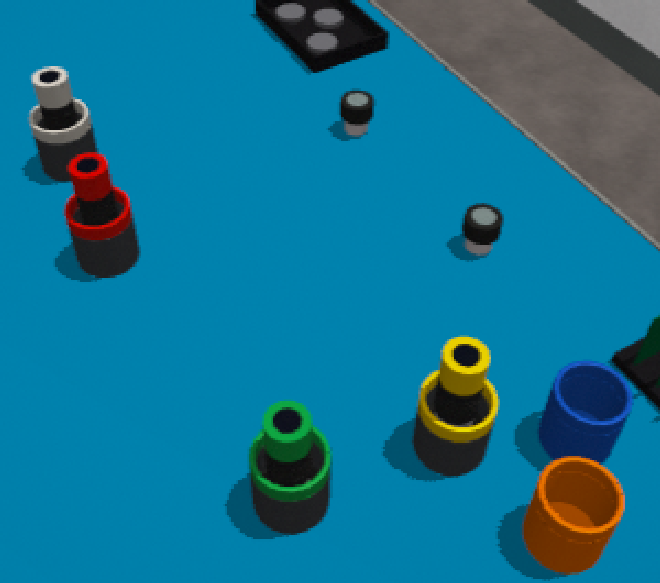

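View pics/top4z.png

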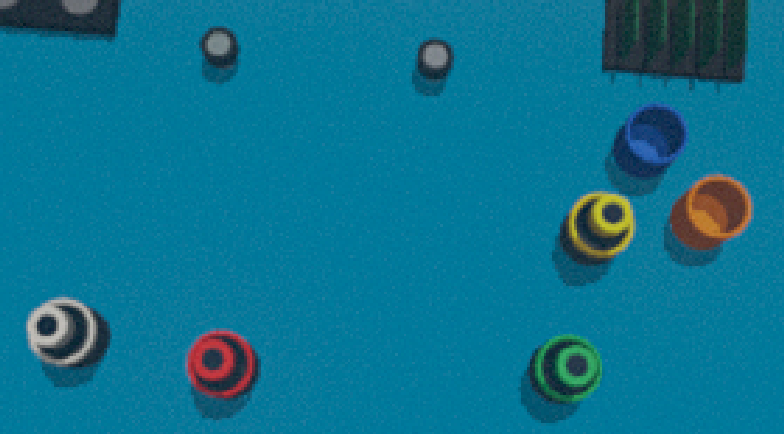

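All four lenses look upright and centred, and both eyepieces sit at the same pixels as before. One numeric check of the lens tops before handing in.

```bash
python3 - <<'E'
from job import *
pk=dict(yellow=(.0309,(612,213),(466,355)),red=(.0263,(213,360),(89,166)),green=(.0193,(577,366),(287,420)),white=(.0222,(47,326),(50,77)))
for c,(h,a,b) in pk.items():
    pa=plane(bot.calibration("top"),120+a[0]/2.8,125+a[1]/2.8,.105+h)[:2]
    pb=plane(bot.calibration("side"),100+b[0]/2.2,80+b[1]/2.2,.105+h)[:2]
    print(c,"off mm top",((pa-C[c])*1000).round(1),"side",((pb-C[c])*1000).round(1))
bot.finish_job()
E
```

```text
yellow off mm top [-1.5 -1.1] side [ 0.5 -1.3]
red off mm top [-1.4 -2.3] side [ 1.4 -3.7]
green off mm top [-2.5 -1.9] side [ 0.4 -0.6]
white off mm top [-1.3 -2. ] side [ 0.8 -3.4]
the job is handed in; nothing more can be done
```

All four lenses are standing upright, collar up, in the canisters of their own colour, and the job is handed in at about 49 s of the 106 s allowed. I lowered each lens slowly until the force sensor registered it standing on the packing, then let go.

| Canister | Packing level felt (mm) |
|---|---|
| yellow | 30.9 |
| red | 26.3 |
| green | 19.3 |
| white | 22.2 |

- **Position:** the final top and side pictures put every lens top within about 4 mm of its canister's axis. The two views differ by up to about 3 mm, which is close to the camera calibration error.
- **Other objects:** by eye, both eyepieces and the blue and orange look-alikes are where they were in the first pictures. The arm was clear of everything when I handed in.
- **Problems:** no check failed. finish_job() gives no verdict, so I can't confirm the judged result.

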